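# Lift the hot glass lid off the potatoes with the lid lifter

## Task

The potatoes should steam dry: with the lid lifter from its stand, hook the hot glass lid by its arch, lift it off the pan, keeping it level, and lay it in the middle of the cork trivet. Be gentle with the glass, then hang the lifter back in its stand. Touch the hot lid and pan only with the lifter, and leave the pan, the mug and the pepper jar where they stand.

Things in the scene. Friction and masses are not known exactly. Their poses are not given: they have to be found in the camera images.
- lid: Round glass lid, steel rim 163 across, flat underside 150 across (origin, z up). Hot, about 0.35 kg. Glass dome: 23 high in the middle, 22 at radius 26, 18.5 at 45, 16 at 55, 8 at 70. Its fixed steel arch (loop handle) is highest in the middle, 52, with legs 40 either side. The lid stands loosely on the pan's rim.
- loop (a point): Underside of the middle of the lid's arch, 45.8 above the lid's origin. y runs along the arch, x straight across under it, z up. Bar 12 wide (x), 6.4 thick, rounded; its underside falls away on both sides: 44 above the lid's origin at 9 from the middle, 40 at 23. Free gap to the glass 22. A flat hook 18 wide bears 2 below this point.
- pan: Steel pan, 164 across, 85 high, two side handles, standing loose on the hob with hot potatoes in it, its foot 40 above the counter; about 0.85 kg. Origin under its middle. Its lid's origin is about 85 above it. The hood over the hob begins 650 above the counter.
- lifter: Lid lifter, 0.16 kg. Origin: middle of its flat saddle; +x: toe; +z: up the handle. Hook 18 wide (y); clear saddle x -12 to 9.5; toe 4 thick, end lip at x 13.5, 8 high. Rubber feet (bottom z -24) at x -40, y +-22. Collar, underside z 42. Wood grip 24 (x) by 20, z 47 to 117. Hooked upright, its feet just clear the glass; the lip gets under the arch only with the handle leaning some 30 deg toeward.
- stand: Dark steel stand of the lifter, fixed: foot 68 wide (y), x -22 to 96; post at x 78; fork with two prongs along x, slot 16 wide, open at its -x end (x -25); prongs' top 97 up, with 3 high bumps at their tips (x -25 to -19) that keep the collar from sliding out. Origin: on the counter, under the hung lifter's axis; z up.
- fork (a point): Point of the stand, 55 above its origin, where the lifter's origin lies when it hangs in place; axes as the stand's. The lifter hangs upright by its collar, toe to the stand's -x, turning freely by a few degrees. To take it out: lift it 5 to 12, then draw it along the stand's -x by at least 75 before raising it.
- trivet: Round cork trivet, 180 across, 12 thick, fixed on the counter; origin under its middle. A lid lying on it has its origin 12 above this origin.
- pepper: Small jar of amber glass with a steel cap, 48 across, 95 high, on the counter beyond the trivet; stays where it is.
- mug: Spotted mug, 92 across, 93 high, on the counter right of the hob; stays where it is.

How it is judged:
On the way:
1. the lid hangs level on the lifter, clear of the pan by 20 mm (height (world z) of lid above 0.145 m and angle between lid's own z axis and vertical below 0.17 rad and contact force between lifter and lid above 1.5 N and contact force between lid and pan below 0.2 N), for 0.3 s.
At the end, for the whole second after the job is handed in: The lid lies flat and at rest on the trivet, its middle within 20 mm of the trivet's; the lifter hangs at rest in its stand, upright, its origin within 10 mm of its place there and clear of the lid (horizontal distance between lid and trivet below 0.02 m and height (world z) of lid below 0.016 m and angle between lid's own z axis and vertical below 0.05 rad and linear speed of lid below 0.02 m/s and distance between lifter and fork below 0.01 m and angle between lifter's own z axis and vertical below 0.12 rad and linear speed of lifter below 0.03 m/s and contact force between lifter and lid below 0.1 N); the robot touches nothing.
It fails at once if the lid tips by more than 15 degrees (angle between lid's own z axis and vertical above 0.26 rad).
It fails at once if the robot itself touches the hot lid or the hot pan (contact force between any of the fingers, the arm and lid above 0.5 N or contact force between any of the fingers, the arm and pan above 0.5 N).
It fails at once if the lid is dropped or banged down on the trivet (over 40 N) (contact force between lid and trivet above 40 N).
It fails at once if the lifter presses or pulls on the glass lid with more than 20 N (contact force between lifter and lid above 20 N).
It fails at once if the pan is shifted by more than 20 mm, or the pepper jar or the mug by more than 10 mm (distance of pan from where it was at the start of the episode above 0.02 m or distance of any of pepper, mug from where it was at the start of the episode above 0.01 m).
It also fails if it takes over 67 s, if anything falls off the work surface, if the arm or the gripper's body presses on something with over 40 N, if the wrist force passes 120 N, or if a joint passes its speed limit or range.

## Robot

A 6-joint arm with a two-finger parallel gripper is mounted at the origin on a cart in front of the work surface, level with it; the furniture and walls round the work are solid. World frame = base frame: x ahead of the robot, y to its left, z up, the work surface at z = 0. Lengths are in m, angles in rad, forces in N, time in s.
With the tool pointing down it reaches from about 0.275 to 0.875 m from the base axis. Payload 12.5 kg.
Tool frame: the origin (TCP) lies at the very end of the fingers, on their centre line; the grasp point (between the pads) lies ctrl.grip_depth behind it (ctrl.grip_depth is the distance from the TCP to the grasp point, in m); z points along the fingers, y is the line along which they close (so a half turn about z gives the same grasp; the last joint's range is limited). The gripper opens to 85 mm and grips with 20 to 120 N. Pads are 22 mm wide; open, the fingers measure 114 mm over their backs; the gripper's body (76 mm by 85 mm) begins 54 mm behind the grasp point. The pads swing forward as they close: fully open they stand 13 mm farther back than shut.
Start: joints at [-1.27, 0.351, 1.652, -0, 1.139, -0.085], TCP at [0.207, -0.51, 0.231] pointing down, gripper open.
Joint ranges: [-2.75, 2.75], [-0.79, 2.1], [0.01, 2.65], [-1.57, 4.71], [0.07, 3.14], [-2.87, 2.87]. Speed limits (rad/s): [2.22, 2.22, 2.79, 3.14, 3.14, 3.14].

## Interface

Orientations are given as a unit quaternion [w, x, y, z].
In Python, from station import ctrl gives the robot as it stands. The module is installed in compiled form; this text tells all that it offers.
- The arm moves only by the shell command python3 -m pendant 'ROWS'. ROWS is JSON, a list of rows, each a list of 5 numbers: the shift along the tool's x, y, z in mm, then the turn about the tool's z in degrees, then the finger opening in mm, from 0 to 85.4. A call has 1 to 10 rows; each row is the pose to reach, as a shift and turn from the pose commanded when the call began, along the tool's axes at that moment; what a row does not reach only later rows make up. A row lasts 1/8 s, in which the tool goes at most 62.5 mm and 10.7 degrees, less where a joint would pass 70% of its speed; a pose out of reach is approached as far as the arm can. A call with a gripper value outside its range is refused whole. The fingers move at their own pace and stop on an object; the grip force is fixed at half the most. Time passes only in rows, so rows that repeat a pose let the fingers close. It gives the time, the measured TCP pose, the force, the opening and the grip force at its end, in the units of the state.
- ctrl.get_obs(): the state, without advancing time (a new reading comes with each control period).
- ctrl.grab_frame(name): name is "scene" or "top" or "wrist"; returns a dict with "color" (384x512x3 uint8, blue, green, red), "mtx" (3x3 intrinsics, pixels), "k1" (the pictures are not rectified: a ray, as slopes to the right and down, at radius r is drawn at 1 + k1 r^2 times it, then the intrinsics apply), "extrinsics" (4x4, takes a point from world to camera coordinates). Camera axes: x right, y down, z forward; pixel columns grow to the right and rows downward; lengths in m; the calibration is good to about 2 mm. A picture is of the moment at which its call begins. There is no depth.
- ctrl.close_job(): hands the job in; it is judged then, once.
Trained networks look in the newest picture that a camera, given by its name, has taken for a name from the list of things; names that differ only in an ending like _2 or _b are one class to them, and where a whole thing is asked for, a point or a joint stands for the part that bears it (a point fixed in the world has none). Each returns a list of dicts, best first, with "conf" (0 to 1); they miss things now and then, are a little off and sometimes report something else, mostly with a low value. They report only what shows in the picture. A call takes as long as a camera call.
- ctrl.outline_of(camera, name): "pixels" (384x512 bool, what is visible of it) and "extent" ([left, top, width, height] in pixels, round what is visible of it).
- ctrl.landmark_of(camera, name): "centre" ([column, row] in pixels: a listed point, or the origin of a listed thing).
The state is a dict: "clock": time; "qpos": joint angles; "dq": joint speeds; "joint_torque": joint torques, N m; "ee_pos": TCP position; "eef_rot": TCP orientation; "force": force on the tool from outside, world axes, zero at the start; "wrist_torque": the same for the moment, N m; "grip_width": finger opening in m; "finger_force": force on a finger pad.
Only numpy, scipy, OpenCV 4.12 (cv2) and the standard library are available. Lean on these libraries where they do the work, as an engineer would, in place of code of your own. Each camera call takes 0.05 s, during which the arm holds its last target. There are 200 camera calls.

## Working session

There is one attempt and no reset: what is moved stays moved. The work goes in short steps, Python scripts to look and compute and a shell command to move; the robot and the scene stay as the last step left them, time stands still between calls to the robot, and variables do not carry over. Pictures are saved under pics/ and viewed, at most 10 in all, crops included, and the job is handed in when it is done.

```bash
mkdir -p pics; cat > h.py <<'E'
from station import ctrl
import numpy as np, cv2
from scipy.spatial.transform import Rotation as R
from scipy.optimize import least_squares
def ray(f,px):
    K=f["mtx"];d=np.array([(px[0]-K[0,2])/K[0,0],(px[1]-K[1,2])/K[1,1]]);u=d.copy()
    for _ in range(20):u=d/(1+f["k1"]*(u@u))
    T=np.array(f["extrinsics"]);Rm=T[:3,:3]
    return -Rm.T@T[:3,3], Rm.T@np.array([u[0],u[1],1.])
def proj(f,P):
    T=np.array(f["extrinsics"]);p=(T[:3,:3]@np.atleast_2d(P).T).T+T[:3,3];u=p[:,:2]/p[:,2:]
    u=u*(1+f["k1"]*(u**2).sum(1,keepdims=True));K=f["mtx"]
    return u*[K[0,0],K[1,1]]+[K[0,2],K[1,2]]
def tri(obs):
    A=np.zeros((3,3));b=np.zeros(3);L=[]
    for f,px in obs:
        c,d=ray(f,px);d=d/np.linalg.norm(d);M=np.eye(3)-np.outer(d,d);A+=M;b+=M@c;L.append((c,M))
    p=np.linalg.solve(A,b);return p,[round(1e3*np.linalg.norm(M@(p-c)),1) for c,M in L]
def atz(f,px,z):
    c,d=ray(f,px);return c+d*(z-c[2])/d[2]
E
python3 - <<'E'
from h import *
o=ctrl.get_obs();print(o["ee_pos"],o["eef_rot"],o["clock"],ctrl.grip_depth)
F={c:ctrl.grab_frame(c) for c in("scene","top","wrist")}
for c in F:
    cv2.imwrite(f"pics/{c}0.png",F[c]["color"]); c0=ray(F[c],(256,192));print(c,c0[0].round(3),c0[1].round(2))
for n in("lid","loop","pan","lifter","stand","fork","trivet","pepper","mug"):
    ob=[]
    for c in F:
        r=ctrl.landmark_of(c,n)
        if r: print(n,c,np.round(r[0]["centre"],1),round(r[0]["conf"],2)); 
        if r and r[0]["conf"]>.4: ob.append((F[c],r[0]["centre"]))
    if len(ob)>1: print("   ->",*[np.round(x,4) for x in tri(ob)])
cv2.imwrite("pics/a.png",np.hstack([F["scene"]["color"],F["top"]["color"]])[:, :])
a=cv2.resize(np.hstack([F["scene"]["color"],F["top"]["color"]]),(800,300));b=cv2.resize(F["wrist"]["color"],(400,300))
cv2.imwrite("pics/b.png",np.vstack([a,np.hstack([b,b*0])]))
E
```

```text
[ 0.20688873 -0.50924138  0.23074713] [-5.91261066e-04  9.81450462e-01  1.91714986e-01 -6.84515070e-05] 0.0 0.0187
scene [-0.074  0.619  0.797] [ 0.6  -0.54 -0.59]
top [ 0.409 -0.081  1.252] [ 0.17  0.05 -0.98]
wrist [ 0.278 -0.481  0.375] [-0.26 -0.13 -0.96]
lid scene [188.4 214.6] 0.69
lid top [182.8 174.4] 0.93
   -> [0.6482 0.1828 0.1291] [4.6 4.6]
loop scene [352.6 211.4] 0.27
loop top [177.8 170.2] 0.85
pan scene [197.  244.5] 0.68
pan top [334.8 247.3] 0.49
   -> [ 0.5594 -0.0427  0.0378] [233.5 233.5]
lifter scene [361.4 197.1] 0.72
lifter top [338.1 244.1] 0.62
   -> [ 0.4609 -0.2664  0.0572] [8.3 8.3]
stand scene [356.8 210.8] 0.98
stand top [335.1 246.8] 0.82
   -> [ 0.4596 -0.262   0.0091] [2.9 2.9]
fork scene [359.2 198.7] 0.83
fork top [337.6 245.2] 0.84
   -> [ 0.4612 -0.2638  0.0521] [4.5 4.5]
trivet scene [303.8 202.3] 0.83
trivet top [313.2 199.3] 0.82
   -> [ 0.6047 -0.1954 -0.0052] [0.6 0.6]
pepper scene [294.7 174. ] 0.56
pepper top [345.5 159.6] 0.62
   -> [ 0.7339 -0.2943 -0.0081] [0.7 0.7]
mug scene [263.9 181.4] 0.71
mug top [308.3 143.3] 0.94
   -> [ 0.777  -0.1819 -0.0052] [6.1 6.1]
```

View pics/b.png

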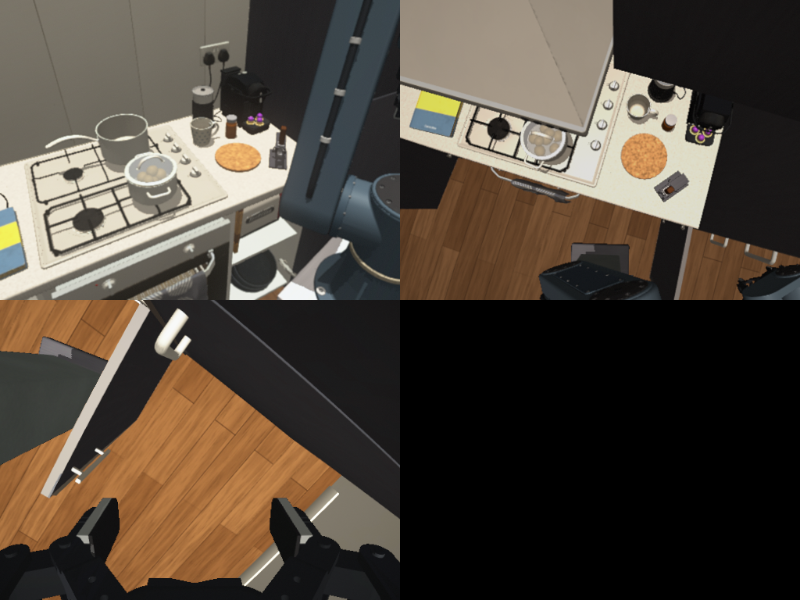

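```bash
python3 -m pendant '[[24,-52,-25,0,85],[49,-104,-50,0,85],[74,-156,-75,0,85],[98,-207,-100,0,85],[150,-198,-100,0,85],[205,-185,-100,0,85],[260,-170,-100,0,85],[313,-152,-100,0,85],[313,-152,-100,0,85]]'
python3 - <<'E'
from h import *
o=ctrl.get_obs();print(o["ee_pos"],o["eef_rot"],o["clock"])
f=ctrl.grab_frame("wrist");cv2.imwrite("pics/w1.png",f["color"])
for n in("lifter","stand","fork","trivet"):
    r=ctrl.landmark_of("wrist",n)
    for q in r[:2]: print(n,np.round(q["centre"],1),round(q["conf"],2),[atz(f,q["centre"],z).round(4) for z in(0,.055)])
E
```

```text
clock: 2.62
ee_pos: [0.4421, -0.2502, 0.3304]
eef_rot: [-0.0, 0.981, 0.193, -0.0]
force: [-0.3, -0.2, -0.5]
grip_width: 0.0852
finger_force: 0.0
[ 0.44212902 -0.25023644  0.33036221] [-4.85636904e-04  9.81188447e-01  1.93051584e-01 -2.84672385e-04] 2.625
lifter [266. 140.] 0.72 [array([ 0.4579, -0.2714,  0.    ]), array([ 0.4643, -0.2657,  0.055 ])]
stand [264.4 134.7] 0.71 [array([ 0.4639, -0.2664,  0.    ]), array([ 0.4696, -0.2613,  0.055 ])]
fork [266.2 136.2] 0.75 [array([ 0.4629, -0.2696,  0.    ]), array([ 0.4687, -0.2641,  0.055 ])]
trivet [253.2  13.5] 0.95 [array([ 0.6024, -0.1922,  0.    ]), array([ 0.5921, -0.1957,  0.055 ])]
```

View pics/w1.png

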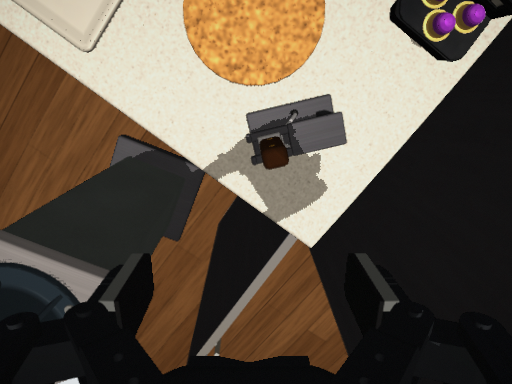

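```bash
python3 - <<'E'
from h import *
f=ctrl.grab_frame("wrist")
px=np.array([[248,113],[331,95],[346,142],[256,165]],float)
for p in px: print(atz(f,p,0).round(4))
im=cv2.resize(f["color"][80:180,220:360],None,fx=5.7,fy=5.7,interpolation=cv2.INTER_CUBIC);
m=ctrl.outline_of("wrist","stand")[0]["pixels"]|ctrl.outline_of("wrist","lifter")[0]["pixels"]
cv2.imwrite("pics/w2.png",im)
o=ctrl.landmark_of("wrist","loop");print(o)
E
```

```text
[ 0.4799 -0.2354  0.    ]
[ 0.5455 -0.3315  0.    ]
[ 0.4953 -0.3796  0.    ]
[ 0.4161 -0.2736  0.    ]
[{'centre': [264.9, 139.6], 'conf': 0.57}]
```

View pics/w2.png

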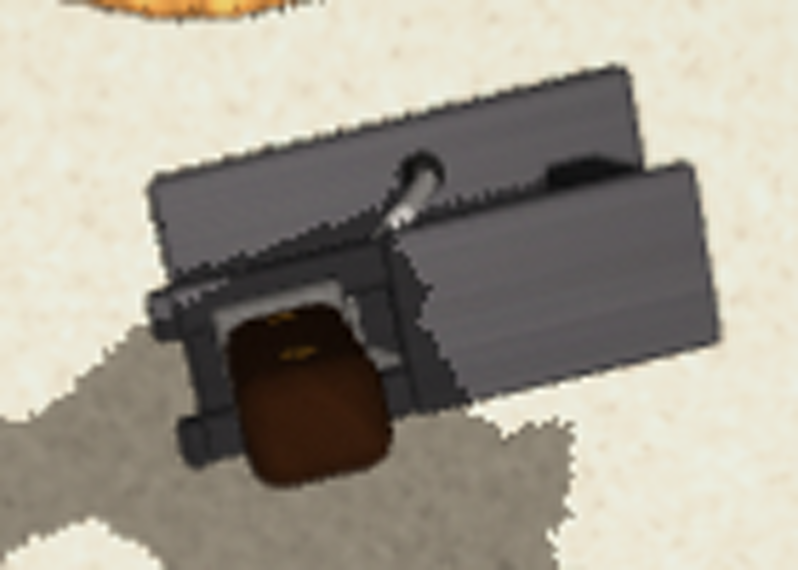

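```bash
python3 - <<'E'
from h import *
f=ctrl.grab_frame("wrist")
c=lambda u,v:np.array([220+u/5.7,80+v/5.7])
A=atz(f,c(150,180),.005);B=atz(f,c(630,68),.005);print(A,B,np.linalg.norm(B-A),np.degrees(np.arctan2(*(B-A)[1::-1])))
for z in(.097,.1):
  S=atz(f,c(167,380),z);T1=atz(f,c(690,163),z);T2=atz(f,c(718,340),z);T0=atz(f,c(395,235),z);print(z,S,T1,T2,T0,np.degrees(np.arctan2(*(T1-T0)[1::-1])))
P=[((-22,34,5),c(150,180)),((96,34,5),c(630,68)),((-25,0,99),c(167,380))]
def res(q):
    Rz=R.from_euler('z',q[2]).as_matrix()
    return np.concatenate([proj(f,Rz@np.array(p)/1e3+[q[0],q[1],0])[0]-x for p,x in P])
s=least_squares(res,[.462,-.265,-.9]);print(s.x,np.degrees(s.x[2]),s.fun.round(1))
q=s.x;Rz=R.from_euler('z',q[2]).as_matrix()
# lifter axis top check: grip top centre
h=Rz@[0,0,.172]+[q[0],q[1],0];print("grip top px",(proj(f,h)[0]-[220,80])*5.7, "grip bottom",(proj(f,h-[0,0,.07])[0]-[220,80])*5.7)
# scene/top reprojection
for n in("scene","top"):
    g=ctrl.grab_frame(n);print(n,proj(g,[q[0],q[1],.055])[0],proj(g,[q[0],q[1],0])[0],{m:np.round(ctrl.landmark_of(n,m)[0]["centre"],1) for m in("fork","stand")if ctrl.landmark_of(n,m)})
E
```

```text
[ 0.48159318 -0.23238227  0.005     ] [ 0.54895025 -0.32799779  0.005     ] 0.11695855596183329 -54.836931036837726
0.097 [ 0.45242293 -0.2482208   0.097     ] [ 0.52985133 -0.32602468  0.097     ] [ 0.5011364  -0.34648205  0.097     ] [ 0.49545526 -0.27864198  0.097     ] -54.023341251388956
0.1 [ 0.45288219 -0.24802167  0.1       ] [ 0.52969702 -0.32520901  0.1       ] [ 0.50120964 -0.34550426  0.1       ] [ 0.49557352 -0.27820178  0.1       ] -54.02334125138893
[ 0.46653813 -0.26894675 -0.96429253] -55.249892302053475 [-0.5 -0.5  0.4 -0.   0.1  0.5]
grip top px [321.78715348 424.75190058] grip bottom [292.64746597 357.31226998]
scene [357.28283165 196.18333854] [354.93309938 211.04274138] {'fork': array([357.6, 198.3]), 'stand': array([354.7, 213.7])}
top [340.42766468 244.6760718 ] [337.5347162  245.49633039] {'fork': array([336.2, 246.1]), 'stand': array([332.6, 246.5])}
```

```bash
python3 - <<'E'
from h import *
print(ctrl.get_obs()["qpos"].round(3))
f=ctrl.grab_frame("top");g=ctrl.grab_frame("scene")
a=cv2.resize(f["color"][130:220,135:235],None,fx=4,fy=4,interpolation=cv2.INTER_CUBIC)
b=cv2.resize(g["color"][180:270,140:240],None,fx=4,fy=4,interpolation=cv2.INTER_CUBIC)
cv2.imwrite("pics/lid.png",np.hstack([a,b]))
for n in("lid","pan"):
    for c in("top","scene"):
        o=ctrl.outline_of(c,n)
        if o: print(n,c,o[0]["extent"],round(o[0]["conf"],2))
E
```

```text
[-0.61   0.182  1.625 -0.     1.335  0.574]
lid top [153.0, 157.5, 57.0, 45.4] 0.63
lid scene [155.1, 197.6, 69.6, 41.6] 0.71
pan top [160.5, 173.3, 56.6, 43.4] 0.72
pan scene [165.0, 198.0, 60.2, 65.5] 0.89
```

View pics/lid.png

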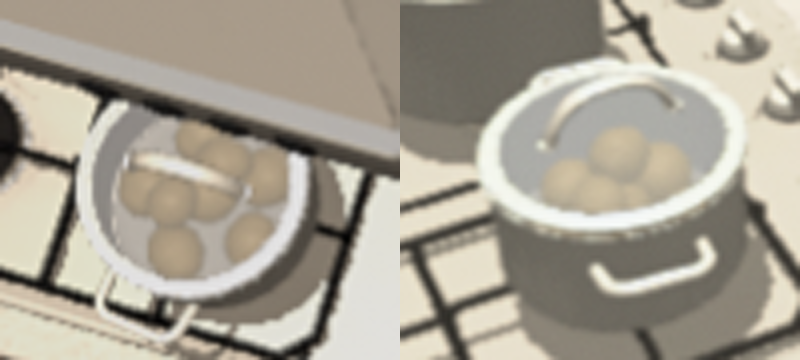

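```bash
python3 - <<'E'
from h import *
f=ctrl.grab_frame("top");g=ctrl.grab_frame("scene")
t=lambda u,v:(135+u/4,130+v/4); s=lambda u,v:(140+(u-400)/4,180+v/4)
L=[]
for n,a,b in(("L",(128,160),(545,145)),("R",(245,190),(678,105)),("mid?",(187,165),(618,82))):
    p,e=tri([(f,t(*a)),(g,s(*b))]);print(n,p.round(4),e);L.append(p)
    print("  at z .145",atz(f,t(*a),.145).round(4),atz(g,s(*b),.145).round(4))
d=L[0]-L[1];print("mid",(L[0]+L[1])/2,"len",np.linalg.norm(d),np.degrees(np.arctan2(d[1],d[0])))
# fit lid pose from rim points + legs: pixel residuals over x,y,z,yaw
legs=[(f,t(128,160),1),(f,t(245,190),-1),(g,s(545,145),1),(g,s(678,105),-1)]
# rim silhouettes extremes: top left, bottom; scene left, right, bottom
rim=[(f,t(78,165)),(f,t(100,240)),(f,t(145,285)),(f,t(310,165)),(f,t(190,298)),(g,s(476,150)),(g,s(748,130)),(g,s(600,238)),(g,s(690,210)),(g,s(520,215))]
def res(q):
    x,y,z,w=q;r=[]
    for fr,px,k in legs: r+=list(proj(fr,[x+k*.04*np.cos(w),y+k*.04*np.sin(w),z+.0195])[0]-px)
    th=np.linspace(0,2*np.pi,721);C=np.c_[x+.0815*np.cos(th),y+.0815*np.sin(th),0*th+z+.002]
    for fr,px in rim: r.append(np.linalg.norm(proj(fr,C)-px,axis=1).min())
    return np.array(r)
S=least_squares(res,[.65,.183,.125,np.radians(95)]);print(S.x.round(4),np.degrees(S.x[3]),S.fun.round(1))
E
```

```text
L [0.6523 0.2201 0.1442] [np.float64(1.0), np.float64(1.0)]
  at z .145 [0.6529 0.2206 0.145 ] [0.6504 0.2201 0.145 ]
R [0.6326 0.1369 0.1417] [np.float64(2.3), np.float64(2.3)]
  at z .145 [0.6337 0.1379 0.145 ] [0.6267 0.1384 0.145 ]
mid? [0.6429 0.1714 0.1718] [np.float64(2.0), np.float64(2.0)]
  at z .145 [0.6502 0.1792 0.145 ] [0.6714 0.1513 0.145 ]
mid [0.6424475  0.17851931 0.14292021] len 0.08549289010741516 76.67182306335667
[0.6433 0.1778 0.1232 1.3158] 75.39106566580753 [ 1.7  0.  -0.3  0.3  0.7 -0.5 -1.8 -0.3  0.9  1.5  0.5  0.1  0.3  0.8
  0.9  0.9  0.3  0.8]
```

```bash
python3 -m pendant '[[5,9,20,-10.5,85],[10,18,40,-21,85],[15,27,60,-31.5,85],[15,27,80,-42,85],[15,27,80,-52.5,85],[15,27,80,-63,85],[15,27,80,-73.5,85],[15,27,80,-84,85],[15,27,80,-94.5,85],[15,27,80,-102.3,85]]'
python3 - <<'E'
from h import *
o=ctrl.get_obs();print(o["ee_pos"],np.degrees(R.from_quat(np.roll(o["eef_rot"],-1)).as_matrix()[:2,0]@[1,1j] if 0 else np.arctan2(*R.from_quat(np.roll(o["eef_rot"],-1)).as_matrix()[1::-1,0])))
f=ctrl.grab_frame("wrist");cv2.imwrite("pics/w3.png",f["color"])
for n in("lifter","fork","stand"):
    for q in ctrl.landmark_of("wrist",n)[:2]: print(n,q["conf"],q["centre"],atz(f,q["centre"],0 if n=="stand" else .055).round(4))
w=np.radians(-55);Rz=R.from_euler('z',w).as_matrix()
for p in((0,0,172),(0,0,102),(-25,8,97),(-25,-8,97),(-22,34,5),(-22,-34,5)): print(p,proj(f,Rz@np.array(p)/1e3+[.4665,-.269,0])[0].round(1))
E
```

```text
clock: 5.28
ee_pos: [0.4639, -0.2703, 0.2513]
eef_rot: [0.0, 0.464, 0.886, -0.0]
force: [0.0, -0.9, -0.1]
grip_width: 0.0851
finger_force: 0.0
[ 0.46385554 -0.27032369  0.25128843] 124.70144767704225
lifter 0.74 [249.0, 165.3] [ 0.4647 -0.2712  0.055 ]
fork 0.57 [253.2, 164.9] [ 0.4681 -0.2684  0.055 ]
stand 0.82 [246.7, 154.2] [ 0.462  -0.2719  0.    ]
(0, 0, 172) [253.1 201.1]
(0, 0, 102) [252.1 176. ]
(-25, 8, 97) [260.9 147.4]
(-25, -8, 97) [243.  147.5]
(-22, 34, 5) [280.6 136.3]
(-22, -34, 5) [221.8 136.6]
```

View pics/w3.png

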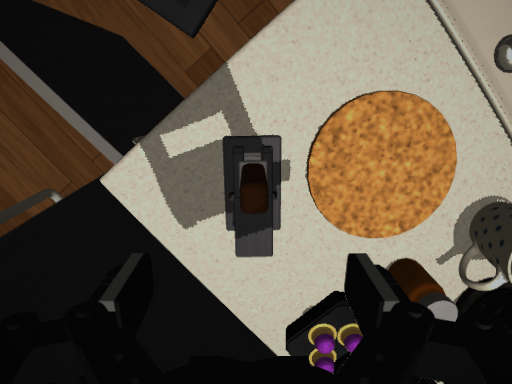

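```bash
python3 -m pendant '[[0,0,50,0,85],[0,0,100,0,85],[0,0,142,0,85],[0,0,142,0,85],[0,0,142,0,20],[0,0,142,0,0],[0,0,142,0,0],[0,0,142,0,0],[0,0,142,0,0]]'
python3 - <<'E'
from h import *
o=ctrl.get_obs();print(o["force"],o["wrist_torque"],o["grip_width"])
f=ctrl.grab_frame("wrist");cv2.imwrite("pics/w4.png",f["color"])
t=ctrl.grab_frame("top")
for p in((160,175),(150,160),(176,205)): pass
for n,p in(("corner",(388,288)),("front edge left of stand",(320,262)),("hob right-front corner",(252,236)),("hob right edge",(285,130))): print(n,atz(t,p,0).round(3))
cv2.imwrite("pics/t4.png",cv2.resize(t["color"][80:330,140:480],None,fx=2.2,fy=2.2))
E
```

```text
clock: 6.6
ee_pos: [0.4645, -0.2704, 0.1103]
eef_rot: [0.001, 0.466, 0.885, 0.0]
force: [0.6, 2.3, 8.1]
grip_width: 0.0195
finger_force: 58.4
[0.58824851 2.29064985 8.13584938] [ 0.42755567 -0.06633313  0.02240745] 0.019480188738304406
corner [ 0.345 -0.42   0.   ]
front edge left of stand [ 0.416 -0.217  0.   ]
hob right-front corner [ 0.488 -0.012  0.   ]
hob right edge [ 0.822 -0.104  0.   ]
```

View pics/w4.png

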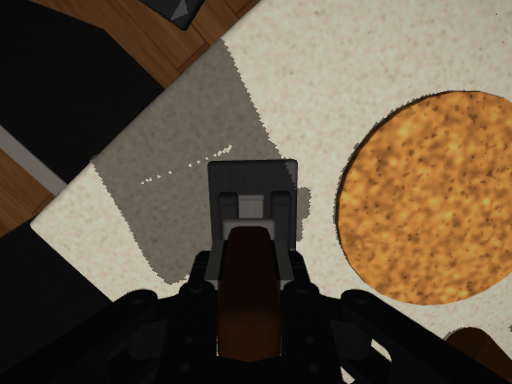

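```bash
python3 -m pendant '[[0,0,-10,0,0],[0,0,-10,0,0],[30,0,-10,0,0],[60,0,-10,0,0],[90,0,-10,0,0],[90,0,-10,0,0],[90,0,-50,0,0],[90,0,-80,0,0],[90,0,-80,10.5,0],[90,0,-80,21,0]]'
python3 - <<'E'
from h import *
o=ctrl.get_obs();print(o["force"],o["wrist_torque"],o["grip_width"])
f=ctrl.grab_frame("wrist");cv2.imwrite("pics/w5.png",f["color"])
E
```

```text
clock: 7.95
ee_pos: [0.4134, -0.1969, 0.1898]
eef_rot: [0.001, 0.622, 0.783, -0.0]
force: [0.4, 0.4, -1.0]
grip_width: 0.0193
finger_force: 59.3
[ 0.39850266  0.43688106 -1.04485807] [-0.00424556  0.06610549  0.02130712] 0.01929125416097606
```

View pics/w5.png

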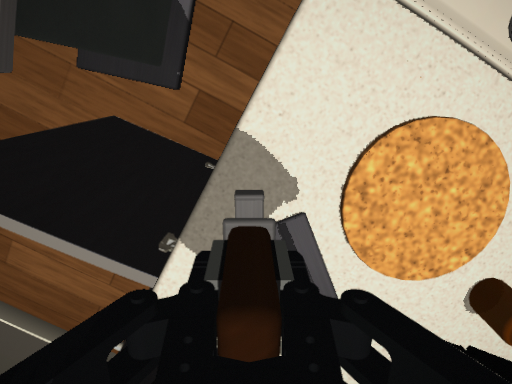

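```bash
python3 -m pendant '[[16,35,0,10.5,0],[32,70,0,21,0],[48,105,0,31.5,0],[64,138,0,42,0],[64,138,0,52.5,0],[64,138,0,63,0],[64,138,0,73.5,0],[64,138,0,84,0],[64,138,0,94.5,0],[64,138,0,105,0]]' >/dev/null; python3 -m pendant '[[0,0,0,10.5,0],[0,0,0,21,0],[0,0,0,31.5,0],[0,0,0,42,0],[0,0,0,50.5,0],[0,0,0,50.5,0]]'
python3 - <<'E'
from h import *
o=ctrl.get_obs();M=R.from_quat(np.roll(o["eef_rot"],-1)).as_matrix();print(o["ee_pos"],np.degrees(np.arctan2(M[1,0],M[0,0])),o["qpos"].round(2))
f=ctrl.grab_frame("wrist");cv2.imwrite("pics/w6.png",f["color"])
for q in ctrl.landmark_of("wrist","trivet")[:1]: print(q["conf"],q["centre"],atz(f,q["centre"],0).round(4))
# saddle/toe location via tool frame hypotheses
for d in((0,0,55),(13.5,0,55),(13.5,9,47)): 
    P=o["ee_pos"]+M@(np.array(d)/1e3); print(d,P.round(4),proj(f,P)[0].round(1))
E
```

```text
clock: 10.0
ee_pos: [0.5326, -0.1023, 0.1891]
eef_rot: [0.0, 0.899, -0.438, -0.0]
force: [-0.5, -0.2, -0.6]
grip_width: 0.0195
finger_force: 59.4
[ 0.53262655 -0.10227429  0.18914564] -51.91561577370288 [-0.28  0.39  1.72 -0.    1.04  2.2 ]
0.91 [248.3, 47.5] [ 0.6033 -0.1923  0.    ]
(0, 0, 55) [ 0.5326 -0.1023  0.1341] [248.3 216.2]
(13.5, 0, 55) [ 0.5409 -0.1129  0.1341] [248.3 195.9]
(13.5, 9, 47) [ 0.5339 -0.1185  0.1421] [263.3 200. ]
```

View pics/w6.png

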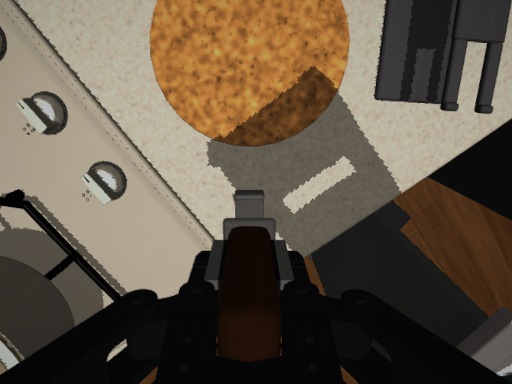

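```bash
python3 -m pendant '[[0,0,45,0,0],[0,0,90,0,0],[0,0,105,0,0],[0,0,110,0,0],[4,0,112,0,0],[8,0,114,0,0],[8,0,114,0,0]]'; python3 - <<'E'
from h import *
o=ctrl.get_obs();print(o["force"],o["wrist_torque"],o["grip_width"])
E
```

```text
clock: 10.98
ee_pos: [0.5381, -0.1085, 0.0768]
eef_rot: [-0.0, 0.898, -0.439, 0.001]
force: [-2.8, 2.1, 5.4]
grip_width: 0.0195
finger_force: 60.4
[-2.82328599  2.12781004  5.43314309] [0.69009443 0.74766669 0.11549335] 0.019505572994393927
```

```bash
python3 -m pendant '[[4,0,2,0,0],[8,0,4.5,0,0],[12,0,7,0,0],[16,0,10,0,0],[20,0,13,0,0],[24,0,16,0,0],[24,0,16,0,0]]'; python3 - <<'E'
from h import *
o=ctrl.get_obs();print(o["force"],o["wrist_torque"],o["grip_width"])
E
```

```text
clock: 11.85
ee_pos: [0.5529, -0.1272, 0.0606]
eef_rot: [-0.0, 0.898, -0.439, 0.001]
force: [-1.0, 2.5, 4.4]
grip_width: 0.0194
finger_force: 59.0
[-1.01451134  2.51680503  4.44330094] [ 0.88977858  0.52237258 -0.09414188] 0.019409112969936713
```

```bash
python3 -m pendant '[[5,0,0,0,0],[10,0,-1,0,0],[15,0,-2,0,0],[20,0,-3,0,0],[20,0,-3,0,0]]'; python3 - <<'E'
from h import *
o=ctrl.get_obs();print(o["force"],o["wrist_torque"],o["grip_width"])
E
python3 -m pendant '[[20,0,-3,0,0],[5,0,-30,0,0],[0,0,-80,0,0],[0,0,-130,0,0],[0,0,-140,0,0],[0,0,-140,0,0]]'
python3 - <<'E'
from h import *
o=ctrl.get_obs();print(o["force"],o["wrist_torque"],o["grip_width"])
f=ctrl.grab_frame("wrist");cv2.imwrite("pics/w7.png",f["color"])
s=ctrl.grab_frame("scene");t=ctrl.grab_frame("top")
M=R.from_quat(np.roll(o["eef_rot"],-1)).as_matrix();G=o["ee_pos"]-M@[0,0,ctrl.grip_depth]
for c,fr in(("wrist",f),("scene",s),("top",t)):
    for n in("lifter","loop","lid"):
        for q in ctrl.landmark_of(c,n)[:2]:print(c,n,np.round(q["centre"],1),round(q["conf"],2))
    for th in(0,10,20,30,40):
        a=np.radians(th);v=M@(np.array([-.074*np.sin(a),0,.074*np.cos(a)]));print(th,proj(fr,G+v)[0].round(1),end=' ')
    print()
p=proj(s,G)[0].astype(int);print(p)
im=np.hstack([cv2.resize(f["color"],(480,360)),cv2.resize(s["color"][max(0,p[1]-30):p[1]+50,max(0,p[0]-40):p[0]+30],(315,360),interpolation=cv2.INTER_CUBIC)])
cv2.imwrite("pics/v7.png",im)
E
```

```text
clock: 12.48
ee_pos: [0.5636, -0.1425, 0.0624]
eef_rot: [0.0, 0.898, -0.439, -0.001]
force: [-4.6, 4.3, 0.3]
grip_width: 0.0191
finger_force: 59.1
[-4.63355096  4.33662638  0.33475476] [ 1.01957936  1.09954364 -0.04934872] 0.0191319755785188
clock: 13.22
ee_pos: [0.5645, -0.1431, 0.2026]
eef_rot: [0.0, 0.898, -0.439, 0.001]
force: [-0.6, 0.5, -2.9]
grip_width: 0.0191
finger_force: 59.1
[-0.61958264  0.46958363 -2.85735107] [-0.02462223 -0.02900272  0.01456304] 0.019148983374119743
wrist lifter [396.2 130.1] 0.57
wrist lifter [249.5 289.4] 0.56
wrist loop [97.   0.4] 0.48
0 [248.3 216.1] 10 [248.3 235.4] 20 [248.3 255.2] 30 [248.3 275.6] 40 [248.3 296.4] 
scene lifter [307.7 178.6] 0.95
scene lifter [197.2 242.8] 0.75
scene loop [193.3 202.1] 0.78
scene lid [191.6 221. ] 0.71
scene lid [198.7 246.2] 0.28
0 [304.7 172.5] 10 [304.4 174.7] 20 [304.1 176.2] 30 [303.9 176.9] 40 [303.7 176.8] 
top loop [176.2 170.5] 0.72
top lid [182.1 176.8] 0.59
0 [298.9 205.1] 10 [295.1 207.9] 20 [291.4 210.5] 30 [288.  212.8] 40 [284.8 214.9] 
[306 149]
```

View pics/v7.png

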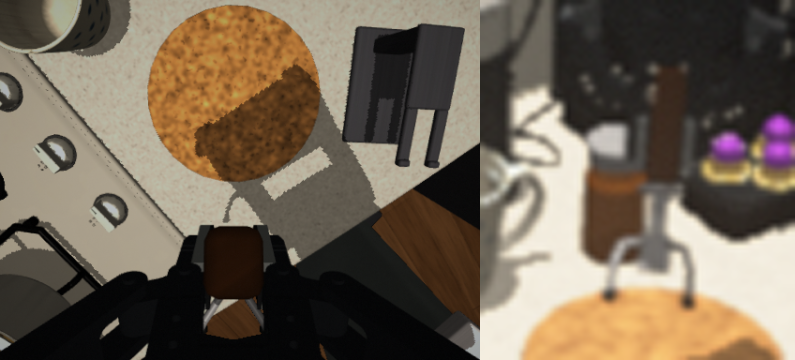

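```bash
python3 -m pendant '[[-10,-10,-60,0,0],[-50,-50,-117,-7.5,0],[-90,-90,-117,-15,0],[-130,-130,-117,-22.5,0],[-170,-170,-117,-30,0],[-210,-210,-117,-37.4,0],[-236,-235,-117,-37.4,0],[-236,-235,-117,-37.4,0],[-236,-235,-117,-37.4,0]]'
cat > look.py <<'E'
from h import *
import pickle,sys
o=ctrl.get_obs();f=ctrl.grab_frame("wrist");M=R.from_quat(np.roll(o["eef_rot"],-1)).as_matrix()
print(o["clock"],o["ee_pos"].round(4),np.degrees(np.arctan2(M[1,0],M[0,0])).round(2),o["force"].round(1))
pickle.dump((f,o),open(sys.argv[1]+".pkl","wb"));cv2.imwrite(f"pics/{sys.argv[1]}.png",f["color"])
for n,z in(("lid",.125),("loop",.171),("pan",.04)):
    for q in ctrl.landmark_of("wrist",n)[:1]: print(n,np.round(q["centre"],1),round(q["conf"],2),atz(f,q["centre"],z).round(4))
E
python3 look.py l1
```

```text
clock: 14.95
ee_pos: [0.6047, 0.1872, 0.3192]
eef_rot: [0.0, 0.992, -0.128, -0.0]
force: [-0.6, -0.7, -2.0]
grip_width: 0.0192
finger_force: 59.2
14.95 [0.6047 0.1872 0.3192] -14.7 [-0.6 -0.7 -2. ]
lid [242.7 130.5] 0.73 [0.6417 0.1826 0.125 ]
loop [245.6 133.9] 0.85 [0.6433 0.1789 0.171 ]
```

```bash
python3 -m pendant '[[-35,0,0,0,0],[-70,0,0,0,0],[-70,0,0,0,0],[-70,0,0,0,0]]'; python3 look.py l2
```

```text
clock: 15.65
ee_pos: [0.5375, 0.2051, 0.3196]
eef_rot: [-0.0, 0.992, -0.128, 0.0]
force: [-0.0, -0.6, -1.3]
grip_width: 0.0193
finger_force: 59.2
15.65 [0.5375 0.2051 0.3196] -14.73 [-0.  -0.6 -1.3]
lid [245.2  53.3] 0.78 [0.6442 0.1795 0.125 ]
loop [244.7  47.7] 0.91 [0.644  0.1795 0.171 ]
```

```bash
python3 - <<'E'
from h import *
import pickle
a=pickle.load(open("l1.pkl","rb"))[0];b=pickle.load(open("l2.pkl","rb"))[0]
t=ctrl.grab_frame("top");rt=ctrl.landmark_of("top","loop");s=ctrl.grab_frame("scene");rs=ctrl.landmark_of("scene","loop")
print(rt[:1],rs[:1])
ob=[(a,(245.6,133.9)),(b,(244.7,47.7))];print(tri(ob))
if rs: print(tri(ob+[(s,rs[0]["centre"])]))
# arch direction: bright ridge columns across view l1
g=cv2.cvtColor(a["color"],cv2.COLOR_BGR2GRAY)
c=np.array([.6436,.179,.172])
best=[]
for w in np.arange(60,92,2.):
  for off in np.arange(-8,9,2.):
    u=np.array([np.cos(np.radians(w)),np.sin(np.radians(w)),0]);n=np.array([u[1],-u[0],0])
    k=np.linspace(-.03,.03,41);z=-.0000-0.0058*(k/.023)**2+.004   # top of bar
    L=lambda d:proj(a,c+k[:,None]*u+n*d+np.c_[0*k,0*k,z])
    S=lambda P:cv2.remap(g,P[:,0].astype('f4')[:,None],P[:,1].astype('f4')[:,None],1).astype(float).mean()
    o=off/1e3;best.append((S(L(o))*1-.5*S(L(o+.011))-.5*S(L(o-.011)),w,off))
print(sorted(best)[-5:])
E
```

```text
[{'centre': [176.8, 169.2], 'conf': 0.61}] [{'centre': [190.9, 202.5], 'conf': 0.78}]
(array([0.64366619, 0.17915415, 0.17326235]), [np.float64(0.4), np.float64(0.4)])
(array([0.64363259, 0.17927134, 0.16895968]), [np.float64(0.7), np.float64(0.6), np.float64(0.2)])
[(np.float64(63.97560975609758), np.float64(78.0), np.float64(0.0)), (np.float64(64.17073170731707), np.float64(80.0), np.float64(0.0)), (np.float64(64.57317073170732), np.float64(78.0), np.float64(2.0)), (np.float64(64.71951219512194), np.float64(74.0), np.float64(2.0)), (np.float64(65.65853658536587), np.float64(76.0), np.float64(2.0))]
```

```bash
python3 -m pendant '[[50,-1,0,0,0],[100,-2,20,0,0],[112,-2,50,0,0],[112,-2,85,0,0],[112,-2,100,0,0],[112,-2,108,0,0],[112,-2,111,0,0],[112,-2,111,0,0],[112,-2,111,0,0]]'; python3 look.py l3
```

```text
clock: 17.18
ee_pos: [0.6462, 0.1791, 0.2092]
eef_rot: [-0.0, 0.992, -0.128, 0.001]
force: [0.3, 0.1, -2.8]
grip_width: 0.0196
finger_force: 59.2
17.175 [0.6462 0.1791 0.2092] -14.69 [ 0.3  0.1 -2.8]
lid [249.5 207.8] 0.82 [0.6409 0.1791 0.125 ]
loop [248.1 233.7] 0.94 [0.6414 0.1799 0.171 ]
```

```bash
python3 -m pendant '[[8,0,0,0,0],[14,0,0,0,0],[19,0,0,0,0],[22,0,0,0,0],[22,0,0,0,0]]'; python3 look.py l4; python3 -m pendant '[[4,0,0,0,0],[7,0,0,0,0],[9,0,0,0,0],[9,0,0,0,0]]';  python3 look.py l5
```

```text
clock: 18.0
ee_pos: [0.6673, 0.1734, 0.2081]
eef_rot: [0.0, 0.992, -0.128, -0.0]
force: [-0.5, -0.0, -0.9]
grip_width: 0.0197
finger_force: 59.2
18.0 [0.6673 0.1734 0.2081] -14.7 [-0.5 -0.  -0.9]
lid [251.2 236.2] 0.87 [0.6404 0.1776 0.125 ]
pan [249.1 289.3] 0.53 [0.5427 0.2046 0.04  ]
clock: 18.7
ee_pos: [0.676, 0.1711, 0.2082]
eef_rot: [0.0, 0.992, -0.128, -0.0]
force: [-0.5, -0.9, -2.2]
grip_width: 0.0193
finger_force: 59.2
18.7 [0.676  0.1711 0.2082] -14.7 [-0.5 -0.9 -2.2]
lid [249.7 248.8] 0.84 [0.6394 0.179  0.125 ]
```

```bash
python3 -m pendant '[[0,0,-2,0,0],[0,0,-4,0,0],[0,0,-6,0,0],[0,0,-6,0,0]]'; python3 look.py l6; python3 -m pendant '[[0,0,-2,0,0],[0,0,-4,0,0],[0,0,-6,0,0],[0,0,-6,0,0],[0,0,-6,0,0]]';  python3 look.py l7
```

```text
clock: 19.4
ee_pos: [0.6759, 0.1712, 0.2143]
eef_rot: [-0.0, 0.992, -0.128, 0.0]
force: [-0.2, -0.4, -5.9]
grip_width: 0.0191
finger_force: 58.8
19.4 [0.6759 0.1712 0.2143] -14.69 [-0.2 -0.4 -5.9]
lid [245.8 238. ] 0.77 [0.6459 0.1804 0.125 ]
clock: 20.23
ee_pos: [0.6759, 0.1711, 0.2202]
eef_rot: [0.0, 0.992, -0.128, -0.0]
force: [-0.2, 0.2, -6.1]
grip_width: 0.0192
finger_force: 58.8
20.225 [0.6759 0.1711 0.2202] -14.7 [-0.2  0.2 -6.1]
lid [245. 242.] 0.92 [0.64   0.1826 0.125 ]
```

```bash
python3 -m pendant '[[0,0,-5,0,0],[0,0,-12,0,0],[0,0,-20,0,0],[0,0,-28,0,0],[0,0,-36,0,0],[0,0,-42,0,0],[0,0,-42,0,0],[0,0,-42,0,0],[0,0,-42,0,0]]'; python3 look.py l8; python3 - <<'E'
from h import *
import pickle
s=ctrl.grab_frame("scene");t=ctrl.grab_frame("top")
for c in("scene","top"):
  for n in("lid","loop","pan","lifter"):
    for q in ctrl.landmark_of(c,n)[:1]: print(c,n,np.round(q["centre"],1),round(q["conf"],2))
w=pickle.load(open("l8.pkl","rb"))[0]
L=ctrl.landmark_of("scene","lid")
if L:
  p=proj(s,[.642,.179,.17])[0].astype(int);im=cv2.resize(s["color"][p[1]-60:p[1]+60,p[0]-60:p[0]+60],(400,400),interpolation=cv2.INTER_CUBIC)
  cv2.imwrite("pics/v8.png",np.hstack([im,cv2.resize(w["color"],(400,300))[:, :] if 0 else cv2.copyMakeBorder(cv2.resize(w["color"],(400,300)),0,100,0,0,0)]))
E
```

```text
clock: 21.55
ee_pos: [0.6758, 0.1711, 0.2619]
eef_rot: [0.0, 0.992, -0.128, -0.0]
force: [0.4, 0.4, -5.6]
grip_width: 0.0189
finger_force: 58.8
21.55 [0.6758 0.1711 0.2619] -14.7 [ 0.4  0.4 -5.6]
lid [248.1 235.8] 0.94 [0.626  0.1838 0.125 ]
scene lid [187.3 200.7] 0.92
scene loop [190.8 184.4] 0.73
scene pan [196.1 244. ] 0.73
scene lifter [195.1 189.5] 0.9
top lid [179.5 171.9] 0.84
top loop [174.7 160.9] 0.63
```

View pics/v8.png

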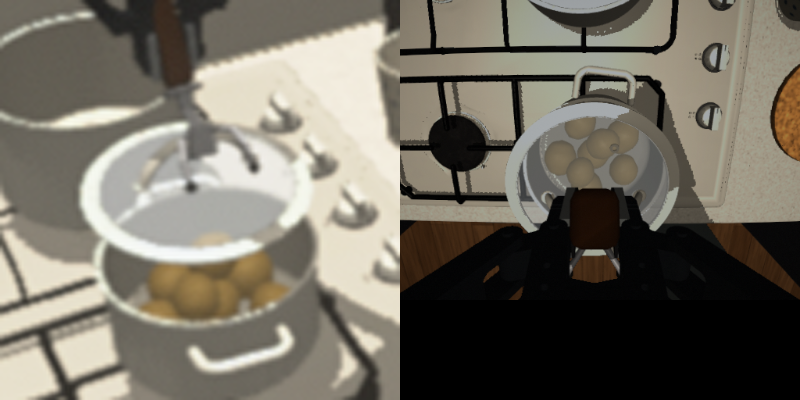

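```bash
python3 -m pendant '[[1,6,0,0,0],[3,18,0,0,0],[6,36,0,0,0],[9,57,0,0,0],[12,79,0,0,0],[15,101,0,0,0],[19,123,0,0,0],[22,145,0,0,0],[26,167,0,0,0],[29,189,0,0,0]]' >/dev/null;  python3 -m pendant '[[3,22,0,0,0],[7,44,0,0,0],[10,66,0,0,0],[14,88,0,0,0],[17,110,0,0,0],[20,132,0,0,0],[23,151,0,0,0],[26,166,0,0,0],[27,176,0,0,0],[28,180,0,0,0]]'; python3 look.py p1; python3 - <<'E'
from h import *
import pickle
w=pickle.load(open("p1.pkl","rb"))[0]
for n in ("lid","loop","trivet","pan"):
  for c,z in(("scene",None),("top",None),("wrist",None)):
    fr=ctrl.grab_frame(c)
    for q in ctrl.landmark_of(c,n)[:1]: print(c,n,round(q["conf"],2),[atz(fr,q["centre"],zz).round(4) for zz in({"lid":(.174,),"loop":(.22,),"trivet":(0,),"pan":(.04,)}[n])])
E
```

```text
clock: 24.8
ee_pos: [0.6374, -0.2006, 0.2623]
eef_rot: [-0.0, 0.992, -0.128, -0.0]
force: [-0.0, 0.7, -5.8]
grip_width: 0.0194
finger_force: 58.8
24.8 [ 0.6374 -0.2006  0.2623] -14.71 [-0.   0.7 -5.8]
lid [246.7 241.7] 0.79 [ 0.5821 -0.1852  0.125 ]
scene lid 0.62 [array([ 0.6181, -0.1955,  0.174 ])]
wrist lid 0.89 [array([ 0.6082, -0.1907,  0.174 ])]
scene loop 0.66 [array([ 0.599 , -0.1941,  0.22  ])]
scene pan 0.8 [array([0.6409, 0.1812, 0.04  ])]
top pan 0.57 [array([0.6406, 0.1743, 0.04  ])]
```

```bash
python3 -m pendant '[[0,0,8,0,0],[0,0,25,0,0],[0,0,48,0,0],[0,0,72,0,0],[0,0,96,0,0],[0,0,118,0,0],[0,0,135,0,0],[0,0,145,0,0],[0,0,150,0,0],[0,0,152,0,0]]'; python3 -m pendant '[[0,0,0,0,0],[0,0,2,0,0],[0,0,4,0,0],[0,0,6,0,0],[0,0,6,0,0]]'
```

```text
clock: 27.45
ee_pos: [0.6376, -0.2003, 0.1105]
eef_rot: [0.0, 0.992, -0.128, 0.0]
force: [-1.0, -0.6, -5.8]
grip_width: 0.0196
finger_force: 58.8
clock: 28.08
ee_pos: [0.6373, -0.2002, 0.1041]
eef_rot: [-0.0, 0.992, -0.128, -0.0]
force: [-0.1, -0.6, -6.8]
grip_width: 0.0195
finger_force: 58.8
```

```bash
python3 -m pendant '[[0,0,1.5,0,0],[0,0,3,0,0],[0,0,4,0,0],[0,0,4,0,0]]'; python3 -m pendant '[[0,0,1.5,0,0],[0,0,3,0,0],[0,0,3,0,0],[0,0,3,0,0]]'
```

```text
clock: 28.58
ee_pos: [0.6374, -0.2002, 0.1002]
eef_rot: [-0.0, 0.992, -0.128, -0.0]
force: [-0.0, -0.1, -6.6]
grip_width: 0.0189
finger_force: 58.8
clock: 29.08
ee_pos: [0.6374, -0.2002, 0.0973]
eef_rot: [0.0, 0.992, -0.128, -0.0]
force: [0.6, -0.1, -5.1]
grip_width: 0.0195
finger_force: 59.1
```

```bash
python3 -m pendant '[[0,0,1,0,0],[0,0,2,0,0],[0,0,2,0,0],[0,0,2,0,0]]'; python3 -m pendant '[[0,0,1,0,0],[0,0,1.5,0,0],[0,0,1.5,0,0],[0,0,1.5,0,0]]'
```

```text
clock: 29.58
ee_pos: [0.6375, -0.2003, 0.0954]
eef_rot: [0.0, 0.992, -0.128, 0.0]
force: [-0.5, -0.5, -2.8]
grip_width: 0.0195
finger_force: 59.2
clock: 30.08
ee_pos: [0.6374, -0.2002, 0.0938]
eef_rot: [0.0, 0.992, -0.128, 0.0]
force: [-0.6, -0.7, -1.2]
grip_width: 0.0195
finger_force: 59.2
```

```bash
python3 -m pendant '[[0,0,1.5,0,0],[0,0,3.5,0,0],[0,0,3.5,0,0]]'; python3 -m pendant '[[-2,0,0,0,0],[-5,0,0,0,0],[-9,0,0,0,0],[-12,0,0,0,0],[-12,0,0,0,0]]'
```

```text
clock: 30.45
ee_pos: [0.6373, -0.2002, 0.09]
eef_rot: [-0.0, 0.992, -0.128, -0.0]
force: [-0.8, -0.6, -1.6]
grip_width: 0.0197
finger_force: 59.2
clock: 31.08
ee_pos: [0.6257, -0.1972, 0.0904]
eef_rot: [0.0, 0.992, -0.128, 0.0]
force: [0.1, -0.3, -0.6]
grip_width: 0.0194
finger_force: 59.2
```

```bash
python3 -m pendant '[[-5,0,0,0,0],[-11,0,0,0,0],[-17,0,0,0,0],[-23,0,0,0,0],[-30,0,0,0,0],[-36,0,0,0,0],[-36,0,0,0,0]]'; python3 - <<'E'
from h import *
for c in("scene","top"):
    fr=ctrl.grab_frame(c)
    for n,z in(("lid",.012),("loop",.058)):
        for q in ctrl.landmark_of(c,n)[:1]: print(c,n,round(q["conf"],2),atz(fr,q["centre"],z).round(4))
E
```

```text
clock: 31.95
ee_pos: [0.5906, -0.188, 0.0903]
eef_rot: [-0.0, 0.992, -0.128, -0.0]
force: [-0.3, -0.9, -1.5]
grip_width: 0.0193
finger_force: 59.2
scene lid 0.57 [ 0.6108 -0.1956  0.012 ]
scene loop 0.74 [0.6259 0.1889 0.058 ]
```

```bash
python3 -m pendant '[[0,0,-40,0,0],[0,0,-95,0,0],[-10,0,-130,0,0],[-60,8,-130,-10.5,0],[-110,16,-130,-21,0],[-160,24,-130,-31.5,0],[-196,31,-130,-42,0],[-196,31,-130,-52.5,0],[-196,31,-130,-63,0],[-196,31,-130,-73.5,0]]'>/dev/null; python3 -m pendant '[[0,0,0,-10.5,0],[0,0,0,-21,0],[0,0,0,-31.5,0],[0,0,0,-42,0],[0,0,0,-52.5,0],[0,0,0,-63,0],[0,0,0,-66.2,0],[0,0,0,-66.2,0]]'; python3 look.py q1; python3 - <<'E'
from h import *
f=ctrl.grab_frame("wrist")
for c in("wrist","top","scene"):
  f=ctrl.grab_frame(c)
  for n,z in(("lid",.012),("loop",.058),("trivet",0),("stand",0),("fork",.055),("lifter",.15)):
    for q in ctrl.landmark_of(c,n)[:1]: print(c,n,round(q["conf"],2),np.round(q["centre"]),atz(f,q["centre"],z).round(4))
E
```

```text
clock: 34.5
ee_pos: [0.3936, -0.1683, 0.2204]
eef_rot: [0.0, 0.462, 0.887, 0.0]
force: [-0.1, 0.4, -2.5]
grip_width: 0.0195
finger_force: 59.4
34.5 [ 0.3936 -0.1683  0.2204] 124.97 [-0.1  0.4 -2.5]
lid [379.2 281.1] 0.8 [ 0.5253 -0.1688  0.125 ]
loop [397.4 300.9] 0.9 [ 0.513  -0.1613  0.171 ]
wrist lid 0.71 [382. 278.] [ 0.6075 -0.1932  0.012 ]
wrist loop 0.56 [397. 300.] [ 0.6067 -0.1926  0.058 ]
wrist lifter 0.92 [247. 292.] [ 0.4313 -0.2249  0.15  ]
top lid 0.79 [308. 199.] [ 0.6034 -0.1784  0.012 ]
top loop 0.62 [312. 191.] [ 0.6197 -0.1852  0.058 ]
top stand 0.71 [334. 247.] [ 0.4618 -0.2584  0.    ]
top fork 0.93 [338. 244.] [ 0.468  -0.2634  0.055 ]
scene lid 0.81 [302. 200.] [ 0.6033 -0.1834  0.012 ]
scene loop 0.57 [304. 186.] [ 0.6022 -0.191   0.058 ]
scene trivet 0.62 [301. 206.] [ 0.5944 -0.1728  0.    ]
scene stand 0.72 [356. 209.] [ 0.4702 -0.2801  0.    ]
scene fork 0.74 [360. 197.] [ 0.4589 -0.274   0.055 ]
scene lifter 0.73 [368. 178.] [ 0.4271 -0.2439  0.15  ]
```

```bash
python3 -m pendant '[[0,0,50,0,0],[0,0,95,0,0],[0,0,118,0,0],[0,0,123,0,0],[-20,0,123,0,0],[-38,0,123,0,0],[-50,0,123,0,0],[-57,0,123,0,0],[-57,0,123,0,0]]'; python3 -m pendant '[[-5,0,0,0,0],[-9,0,0,0,0],[-12,0,0,0,0],[-12,0,0,0,0]]'
```

```text
clock: 36.92
ee_pos: [0.4263, -0.2151, 0.0974]
eef_rot: [0.0, 0.462, 0.887, 0.0]
force: [-0.8, 0.4, -1.3]
grip_width: 0.0189
finger_force: 59.4
clock: 37.42
ee_pos: [0.4318, -0.2231, 0.097]
eef_rot: [-0.003, 0.462, 0.887, 0.001]
force: [-6.6, 11.5, 6.8]
grip_width: 0.0194
finger_force: 60.8
```

```bash
python3 -m pendant '[[-2.5,0,-1.5,0,0],[-5,0,-3,0,0],[-7.5,0,-5,0,0],[-10,0,-7,0,0],[-10,0,-7,0,0]]'; python3 - <<'E'
from h import *
print(ctrl.get_obs()["force"],ctrl.get_obs()["wrist_torque"])
f=ctrl.grab_frame("wrist")
for n in("lifter","fork","stand"):
  for q in ctrl.landmark_of("wrist",n)[:1]: print(n,round(q["conf"],2),np.round(q["centre"]))
o=ctrl.get_obs();M=R.from_quat(np.roll(o["eef_rot"],-1)).as_matrix();G=o["ee_pos"]-M@[0,0,ctrl.grip_depth]
for th in(0,10,20,30,40):
    a=np.radians(th);print(th,proj(f,G+M@(np.array([-.074*np.sin(a),0,.074*np.cos(a)])))[0].round(1))
E
```

```text
clock: 38.05
ee_pos: [0.4359, -0.2293, 0.1025]
eef_rot: [-0.005, 0.462, 0.887, 0.002]
force: [-6.2, 18.3, -2.1]
grip_width: 0.0197
finger_force: 59.2
[-6.22809767 18.25711334 -2.09528867] [3.2852184  1.07057927 0.03219746]
lifter 0.85 [247. 263.]
stand 0.97 [250. 250.]
0 [249.  212.8]
10 [249.  232.2]
20 [249. 252.]
30 [249.  272.4]
40 [249.  293.2]
```

```bash
cat > lean.py <<'E'
from h import *
f=ctrl.grab_frame("wrist");o=ctrl.get_obs();print("F",o["force"].round(1))
M=R.from_quat(np.roll(o["eef_rot"],-1)).as_matrix();G=o["ee_pos"]-M@[0,0,ctrl.grip_depth]
d=o["ee_pos"]-[.4645,-.2704,.1103];print("X'",d[:2]@[-.574,.819]*1e3,"lat",d[:2]@[-.819,-.574]*1e3,"dz",d[2]*1e3)
r=ctrl.landmark_of("wrist","lifter")
A=np.arange(-10,50);P=np.array([proj(f,G+M@(np.array([-.074*np.sin(a),0,.074*np.cos(a)])))[0] for a in np.radians(A)])
if r: print("lean",np.interp(r[0]["centre"][1],P[:,1],A),r[0]["conf"],r[0]["centre"])
E
python3 -m pendant '[[-3,0,-1.5,0,0],[-6,0,-3,0,0],[-9,0,-4.5,0,0],[-9,0,-4.5,0,0]]'; python3 lean.py;  python3 -m pendant '[[-3,0,-1.5,0,0],[-6,0,-3,0,0],[-6,0,-3,0,0]]'; python3 lean.py
```

```text
clock: 38.75
ee_pos: [0.4415, -0.2372, 0.107]
eef_rot: [-0.005, 0.462, 0.887, 0.002]
force: [-4.0, 16.0, -5.7]
grip_width: 0.0192
finger_force: 58.9
F [-4.9 14.2 -6.3]
X' 40.40875387759742 lat -0.19003051627448292 dz -3.358271298535456
lean 8.894882275547968 0.79 [249.8, 230.0]
clock: 39.22
ee_pos: [0.4445, -0.2422, 0.1097]
eef_rot: [-0.005, 0.462, 0.887, 0.001]
force: [-6.7, 15.1, -7.2]
grip_width: 0.0192
finger_force: 58.7
F [-5.7 13.2 -6.6]
X' 34.57845847913938 lat 0.167650940887011 dz -0.6138491402205709
lean 1.6259774025044873 0.56 [248.9, 215.9]
```

```bash
python3 -m pendant '[[4,0,0,0,0],[6,0,-4,0,0],[6,0,-10,0,0],[6,0,-10,0,0],[6,0,-10,0,0]]'; python3 lean.py
```

```text
clock: 39.95
ee_pos: [0.4441, -0.2406, 0.122]
eef_rot: [0.0, 0.462, 0.887, -0.0]
force: [0.2, -0.2, -0.7]
grip_width: 0.0192
finger_force: 59.4
F [-0.5 -0.6 -2.2]
X' 36.232412039999346 lat -0.4168685199770468 dz 11.520253261962822
lean 0.5614637397121404 0.79 [249.1, 213.6]
```

```bash
python3 -m pendant '[[-6,0,1,0,0],[-13,0,2,0,0],[-20,0,2,0,0],[-27,0,2,0,0],[-32,0,2,0,0],[-36,0,2,0,0],[-36,0,2,0,0],[-36,0,2,0,0]]'; python3 lean.py
```

```text
clock: 41.05
ee_pos: [0.4646, -0.2698, 0.1198]
eef_rot: [-0.0, 0.462, 0.887, 0.0]
force: [-1.2, 0.3, -2.8]
grip_width: 0.0193
finger_force: 59.4
F [ 0.4 -0.3 -1.9]
X' 0.5028478920571986 lat -0.4404406637114321 dz 9.471145366223968
lean 0.5799984175876687 0.98 [246.8, 213.9]
```

Free insertion. Lower until the load transfers.

```bash
python3 -m pendant '[[0,0,3,0,0],[0,0,6,0,0],[0,0,8,0,0],[0,0,8,0,0]]'; python3 -m pendant '[[0,0,1,0,0],[0,0,2,0,0],[0,0,2,0,0],[0,0,2,0,0]]'
```

```text
clock: 41.65
ee_pos: [0.4646, -0.2698, 0.1116]
eef_rot: [-0.0, 0.462, 0.887, 0.0]
force: [0.2, -0.1, -1.8]
grip_width: 0.0189
finger_force: 59.4
clock: 42.15
ee_pos: [0.4648, -0.27, 0.1101]
eef_rot: [0.0, 0.462, 0.887, -0.0]
force: [-1.4, 1.6, 4.4]
grip_width: 0.0196
finger_force: 60.4
```

```bash
python3 -m pendant '[[0,0,-1,0,0],[0,0,-1,0,24],[0,0,-1,0,32],[0,0,-1,0,45],[0,0,-1,0,70],[0,0,-1,0,85],[0,0,-1,0,85]]'; python3 -m pendant '[[0,0,-30,0,85],[0,0,-80,0,85],[0,0,-135,0,85],[0,0,-140,0,85],[0,0,-140,0,85],[0,0,-140,0,85]]'; python3 - <<'E'
from h import *
f=ctrl.grab_frame("wrist");cv2.imwrite("pics/end.png",f["color"])
o=ctrl.get_obs();print(o["force"],o["clock"])
for c in("wrist","scene","top"):
  f=ctrl.grab_frame(c)
  for n,z in(("lifter",.055),("fork",.055),("stand",0),("lid",.012),("loop",.058),("trivet",0)):
    for q in ctrl.landmark_of(c,n)[:1]: print(c,n,round(q["conf"],2),np.round(q["centre"],1),atz(f,q["centre"],z).round(4))
a=cv2.imread("pics/w3.png");b=cv2.imread("pics/end.png")
g=lambda i:cv2.cvtColor(i,cv2.COLOR_BGR2GRAY).astype('f4')[130:262,215:290]
print(cv2.phaseCorrelate(g(a),g(b)),np.abs(g(a)-g(b)).mean())
E
```

```text
clock: 43.02
ee_pos: [0.4647, -0.2699, 0.1108]
eef_rot: [-0.0, 0.462, 0.887, 0.0]
force: [0.2, -0.0, 0.5]
grip_width: 0.0848
finger_force: 0.0
clock: 43.78
ee_pos: [0.4642, -0.2695, 0.2493]
eef_rot: [-0.001, 0.462, 0.887, 0.0]
force: [-0.8, 0.1, -0.1]
grip_width: 0.0846
finger_force: 0.0
[-0.57789501  0.20754848  0.23314721] 43.825
wrist lifter 0.86 [248.2 164.7] [ 0.4634 -0.2698  0.055 ]
wrist fork 0.77 [254.1 164.9] [ 0.4685 -0.2665  0.055 ]
wrist stand 0.8 [254.2 154.6] [ 0.4692 -0.2658  0.    ]
wrist lid 0.62 [386.5 173.2] [ 0.6081 -0.1922  0.012 ]
wrist loop 0.83 [403.5 182.4] [ 0.6071 -0.191   0.058 ]
scene lifter 0.46 [359.8 197.8] [ 0.4568 -0.2678  0.055 ]
scene fork 0.97 [358.3 193.7] [ 0.4719 -0.2811  0.055 ]
scene stand 0.69 [352.1 213.4] [ 0.4655 -0.2538  0.    ]
scene lid 0.67 [300.7 196.9] [ 0.6145 -0.1916  0.012 ]
scene loop 0.81 [303.8 186.4] [ 0.6035 -0.1897  0.058 ]
scene trivet 0.66 [304.3 204.8] [ 0.5903 -0.1822  0.    ]
top lifter 0.17 [336.7 245.5] [ 0.4639 -0.2583  0.055 ]
top fork 0.41 [337.8 246.9] [ 0.46   -0.2614  0.055 ]
top stand 0.39 [333.7 246.6] [ 0.463  -0.2575  0.    ]
top lid 0.87 [313.  198.7] [ 0.6043 -0.1928  0.012 ]
top loop 0.91 [314.7 193.5] [ 0.6125 -0.1934  0.058 ]
((-0.15693379196364532, 1.6558456627016085), 0.7899403072404273) 9.094545
```

```bash
python3 -c "
from station import ctrl
print(ctrl.close_job())"
```

```text
the job is handed in; nothing more can be done
None
```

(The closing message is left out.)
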